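# Release the folding stay and shut the reagent chest

## Task

The reagent chest on the bench stands open, its lid propped by a folding stay on the chest's left side that is locked slightly past straight. Break the stay by pressing its knee downward, then lower the lid gently, without slamming it, until it is fully shut. Leave the loose things beside the chest alone.

Things in the scene. Friction and masses are not known exactly. Their poses are not given: they have to be found in the camera images.
- chest: fixed grey open-topped chest holding reagents, 180 (own x) x 240 (own y) x 120 mm high. Origin: centre of its underside, on the bench. Own x points from its front (robot side) to the hinge at the back, own y to the side with the stay (robot's left), z up; its yaw is within about 26 degrees of the robot's axes
- lid_hinge (a point): middle of the lid's hinge line, on the chest's back rim: chest frame (90, 0, 120) mm; the line runs along chest y
- lid_front (a point): point on the lid's outer face (upper when shut), midway across, 150 mm from the hinge line. The lid is an aluminium plate 180 (from the hinge) x 240 x 12 mm, about 0.3 kg, its underside on the hinge line; a thin black lip, 100 mm wide, sticks out 13 mm from its front edge
- lid (a joint): how far the lid has been lowered, rad: 0 = open as at the start (1.4 rad above level), 1.4 = fully shut, level on the rim. The hinge is stiff (0.45 N m): with the stay broken the lid stays at any angle where it is left and must be brought down all the way; with the stay locked it cannot be lowered
- knee_knob (a point): centre of the round black knob on the stay's knee, 18 mm in diameter, 44 mm long along chest y, spanning 19 to 63 mm outside the chest's left wall. At the start about chest (-1, 161, 162) mm. It rides on the lower link, on a circle of 89 mm radius round stay_pivot: pressed down it goes down and first a little toward the hinge; lid shut, it hangs about 33 mm above the bench
- stay_knee (a joint): bend of the stay's knee, rad: 0 = locked against its stop, slightly past straight (straight is at about 0.13); grows as the knee is broken and the stay folds, to about 2.4 with the lid shut
- timer: loose white kitchen-type timer, 60 x 68 x 21 mm, right of the chest, origin at the centre of its underside
- stapler: loose blue stapler, 34 x 131 x 46 mm, left of the chest, origin at the centre of its underside
- tape_roll: loose roll of tape lying flat, 75 mm across, 24 mm high, far right, origin at the centre of its underside
- stay_pivot (a point): pivot of the stay's lower link on the chest's left wall, at chest (-70, 120, 105) mm, axis along chest y. The lower link runs from here up and back to the knee; the upper link, also 89 mm, from the knee to the lid's side, 90 mm from the hinge. Both are steel bars 14 mm wide, 7 to 17 mm outside the wall. With the lower link pressed level the lid has been drawn down to about 0.95 rad above level

How it is judged:
On the way:
1. the stay is broken at its knee, bent clearly past straight (value of joint stay_knee above 0.4 rad), for 0.1 s.
At the end, for the whole second after the job is handed in: the lid is fully shut (within 0.035 rad, 6 mm at its front edge) and at rest, with the stay folded (value of joint lid above 1.365 rad and velocity of joint lid below 0.05 rad/s and value of joint stay_knee above 2 rad); the robot touches nothing.
It fails at once if the lid is slammed (closing faster than 2.5 rad/s) (velocity of joint lid above 2.5 rad/s).
It fails at once if a loose thing beside the chest is shifted more than 30 mm (distance of any of timer, stapler, tape_roll from where it was at the start of the episode above 0.03 m).
It also fails if it takes over 38 s, if anything falls off the work surface, if the arm or the gripper's body presses on something with over 40 N, if the wrist force passes 120 N, or if a joint passes its speed limit or range.

## Robot

A 6-joint arm with a two-finger parallel gripper is mounted at the origin on a cart in front of the work surface, level with it; the furniture and walls round the work are solid. World frame = base frame: x ahead of the robot, y to its left, z up, the work surface at z = 0. Lengths are in m, angles in rad, forces in N, time in s.
With the tool pointing down it reaches from about 0.25 to 0.775 m from the base axis. Payload 4 kg.
Tool frame: the origin (TCP) lies at the very end of the fingers, on their centre line; the grasp point (between the pads) lies 19 mm behind it; z points along the fingers, y is the line along which they close (so a half turn about z gives the same grasp; the last joint's range is limited). The gripper opens to 94 mm and grips with 3 to 60 N. Pads are 16 mm wide; open, the fingers measure 119 mm over their backs; the gripper's body (75 mm by 177 mm) begins 78 mm behind the grasp point.
Start: joints at [-0.103, 0.087, 1.371, -0, 1.684, -0.103], TCP at [0.55, -0, 0.206] pointing down, gripper open.
Joint ranges: [-3.1, 3.1], [-0.76, 2.03], [0.27, 2.55], [-1.08, 4.22], [0.17, 2.65], [-2.57, 2.57]. Speed limits (rad/s): [2.79, 2.79, 3.14, 3.14, 3.14, 3.14].

## Interface

Orientations are given as [roll, pitch, yaw] about the fixed x, y, z axes, in that order (R = Rz(yaw) Ry(pitch) Rx(roll)).
In Python, from bench import robot, snapshot, finder gives the robot as it stands.
- The arm moves only by the tool drive_tool, never from a script. Its argument "deltas" is text: rows parted by semicolons, each of 7 numbers parted by spaces: the shift along the tool's x, y, z each as a share of 100 mm, from -1 to 1, then the turn, a rotation vector about the tool's x, y, z each as a share of 90 degrees, from -1 to 1, then the finger opening in mm, from 0 to 94. In form: tx ty tz rx ry rz gripper; .... A call has 1 to 5 rows; each row is the pose to reach, as a shift and turn from the pose commanded when the call began, along the tool's axes at that moment; what a row does not reach only later rows make up. A row lasts 1/10 s, in which the tool goes at most 50 mm and 8.59 degrees, less where a joint would pass 70% of its speed; a pose out of reach is approached as far as the arm can. A call with a number of a shift or a turn outside -1 to 1 is refused whole. A call with a gripper value outside its range is refused whole. The fingers move at their own pace and stop on an object; the grip force is fixed at half the most. Time passes only in rows, so rows that repeat a pose let the fingers close. It gives the time, the measured TCP pose, the force, the opening and the grip force at its end, in the units of the state.
- robot.get_obs(): the state, without advancing time (a new reading comes with each control period).
- snapshot(name): name is "scene" or "side" or "wrist"; returns a dict with "img" (384x512x3 uint8, red, green, blue), "fx", "fy", "cx", "cy" (pixels), "T" (4x4, takes a point from camera to world coordinates); the wrist camera has in their place "hand_eye" (4x4, takes a point from camera to tool coordinates, whose origin is the TCP and whose axes are the flange's). Camera axes: x right, y up, looking along -z (the intrinsics and any distortion apply to the point x, -y, -z); pixel columns grow to the right and rows downward; lengths in m; the calibration is good to about 2 mm. The wrist camera is an equidistant fisheye: a pixel r from the principal point sees the ray r / f radians off the axis. A picture is of the moment at which its call begins: read the wrist's pose just before it. There is no depth.
- robot.close_job(): hands the job in; it is judged then, once.
Trained networks look in the newest picture that a camera, given by its name, has taken for a name from the list of things; names that differ only in an ending like _2 or _b are one class to them, and where a whole thing is asked for, a point or a joint stands for the part that bears it (a point fixed in the world has none). Each returns a list of dicts, best first, with "confidence" (0 to 1); they miss things now and then, are a little off and sometimes report something else, mostly with a low value. They report only what shows in the picture. A call takes as long as a camera call.
- finder.look_for(camera, thing): "xy" ([column, row] in pixels, amid what is visible of it).
- finder.masks_of(camera, thing): "region" (384x512 bool, what is visible of it) and "xy" ([column, row] in pixels, amid what is visible of it).
- finder.landmark_of(camera, thing): "xy" ([column, row] in pixels: a listed point, or the origin of a listed thing).
The state is a dict: "time": time; "joint_positions": joint angles; "qvel": joint speeds; "joint_torque": joint torques, N m; "tool_pos": TCP position; "ee_rot": TCP orientation; "wrist_force": force on the tool from outside, world axes, zero at the start; "wrist_torque": the same for the moment, N m; "width": finger opening in m; "finger_force": force on a finger pad.
Only numpy, scipy, OpenCV 4.12 (cv2) and the standard library are available. Lean on these libraries where they do the work, as an engineer would, in place of code of your own. Each camera call takes 0.05 s, during which the arm holds its last target. There are 200 camera calls.

## Working session

There is one attempt and no reset: what is moved stays moved. The work goes in short steps, Python scripts to look and compute and a tool call to move; the robot and the scene stay as the last step left them, time stands still between calls to the robot, and variables do not carry over. Pictures are saved under pics/ and viewed, at most 11 in all, crops included, and the job is handed in when it is done.

Besides the shell and the picture viewer there is one more tool, called after ">>>" as a command line: name --argument value ..., lists and objects as JSON in quotes. drive_tool: Moves the arm, as the interface text tells. Shift numbers are shares of 100 mm and turn numbers shares of 90 degrees, none past 1 either way. Its arguments: {"type":"object","properties":{"deltas":{"type":"string"}},"required":["deltas"]}

```bash
mkdir -p pics; ls
cat > h.py <<'E'
import numpy as np, cv2
from bench import robot, snapshot, finder
from scipy.spatial.transform import Rotation as R
def ray(s,xy):
    d=np.array([(xy[0]-s['cx'])/s['fx'],-(xy[1]-s['cy'])/s['fy'],-1.]);T=s['T']
    d=T[:3,:3]@d; return T[:3,3],d/np.linalg.norm(d)
def tri(rs):
    A=np.zeros((3,3));b=np.zeros(3)
    for o,d in rs:
        P=np.eye(3)-np.outer(d,d);A+=P;b+=P@o
    p=np.linalg.solve(A,b); return p,[np.linalg.norm((np.eye(3)-np.outer(d,d))@(p-o)) for o,d in rs]
def proj(s,p):
    q=np.linalg.inv(s['T'])@np.r_[p,1]; return np.array([s['cx']+s['fx']*q[0]/-q[2],s['cy']+s['fy']*q[1]/q[2]])
E
python3 - <<'E'
from h import *
S={c:snapshot(c) for c in('scene','side')}
cv2.imwrite('pics/a.png',np.hstack([cv2.resize(S[c]['img'][:,:,::-1],(400,300)) for c in S]))
cv2.imwrite('pics/scene.png',S['scene']['img'][:,:,::-1])
cv2.imwrite('pics/side.png',S['side']['img'][:,:,::-1])
print({k:v for k,v in S['scene'].items() if k!='img'}); print(S['side']['T'])
for t in['chest','lid_hinge','lid_front','knee_knob','stay_pivot','timer','stapler','tape_roll']:
    rs=[]
    for c in S:
        l=finder.landmark_of(c,t)
        print(t,c,[(np.round(x['xy']),round(x['confidence'],2)) for x in l[:2]])
        if l: rs.append(ray(S[c],l[0]['xy']))
    if len(rs)==2: print(tri(rs))
print(robot.get_obs())
E
```

```text
pics
{'fx': 348.1370523467841, 'fy': 348.1370523467841, 'cx': 255.24955347650572, 'cy': 190.3985023790679, 'T': array([[ 0.88598605,  0.35057268, -0.30352514,  0.1169651 ],
       [-0.46353611,  0.65154274, -0.60052172, -0.74747909],
       [-0.0127669 ,  0.67274873,  0.73976087,  1.19312186],
       [ 0.        ,  0.        ,  0.        ,  1.        ]])}
[[-0.99646084  0.03759288 -0.07518356  0.42135535]
 [-0.08201651 -0.6307536   0.77163669  1.24952207]
 [-0.01841426  0.77507204  0.6316045   1.1552312 ]
 [ 0.          0.          0.          1.        ]]
chest scene [(array([251., 217.]), 0.97)]
chest side [(array([258., 229.]), 0.88)]
(array([0.51089968, 0.07556986, 0.02217887]), [np.float64(0.0024242459044028068), np.float64(0.002424245904402975)])
lid_hinge scene [(array([270., 196.]), 0.93)]
lid_hinge side [(array([235., 206.]), 0.8), (array([242., 233.]), 0.23)]
(array([0.60064601, 0.06044079, 0.13216575]), [np.float64(0.01080483403198078), np.float64(0.010804834031980813)])
lid_front scene [(array([269., 174.]), 0.52)]
lid_front side [(array([238., 180.]), 0.81)]
(array([0.58
[... 1196 characters left out ...]
ons': array([-1.03097173e-01,  8.71721017e-02,  1.37064583e+00,  5.09847396e-05,
        1.68359837e+00, -1.03125301e-01]), 'qvel': array([-1.64050830e-04,  7.16247972e-06,  5.52107644e-04, -8.48082849e-04,
        1.39921017e-04, -4.07503683e-04]), 'joint_torque': array([ 3.38412492e-04, -3.40034652e+01, -3.02597380e+01,  7.17756059e-02,
        2.35563942e-02, -1.12157622e-05]), 'tool_pos': array([5.50040632e-01, 1.05896744e-05, 2.05548660e-01]), 'ee_rot': array([ 3.14141202e+00, -3.22364517e-05,  1.57083020e+00]), 'wrist_force': array([-1.36538623,  0.4315258 ,  0.11023879]), 'wrist_torque': array([ 0.00610769,  0.00622288, -0.00447328]), 'finger_force': 0.0, 'width': 0.09384767529979142}
```

View pictures.

View pics/scene.png

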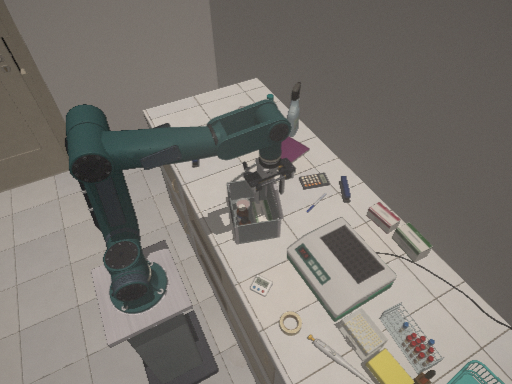

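View pics/side.png

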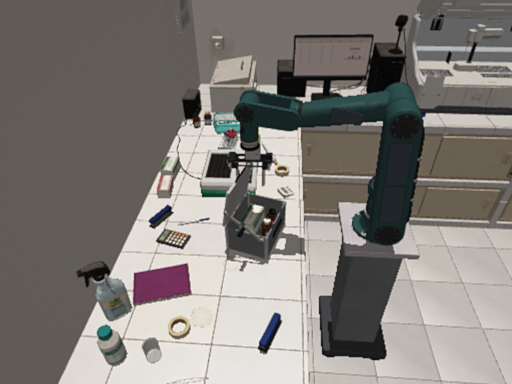

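```bash
cat > fit.py <<'E'
from h import *
from scipy.optimize import least_squares
P={'chest':(0,0,0),'lid_hinge':(.09,0,.12),'knee_knob':(-.001,.161,.162),'stay_pivot':(-.07,.12,.105),
'lid_front':(.09-.15*np.cos(1.4)+.012*np.sin(1.4)*0+.0,0,.12)}
c,s=np.cos(1.4),np.sin(1.4)
P['lid_front']=(.09-.15*c+.012*s,0,.12+.15*s+.012*c)
def W(v,p):
    c,s=np.cos(v[2]),np.sin(v[2]); return np.array([v[0]+c*p[0]-s*p[1],v[1]+s*p[0]+c*p[1],p[2]])
E
python3 - <<'E'
from fit import *
obs=[]
S={}
for c in('scene','side'):
    S[c]=snapshot(c)
    for t in P:
        l=finder.landmark_of(c,t)
        if l: obs.append((c,t,np.array(l[0]['xy'])))
f=lambda v:np.concatenate([proj(S[c],W(v,P[t]))-xy for c,t,xy in obs])
r=least_squares(f,[.51,.075,-.3],loss='soft_l1')
print(r.x,np.degrees(r.x[2])); e=f(r.x).reshape(-1,2)
for o,k in zip(obs,e): print(o[0],o[1],o[2].round(1),k.round(1))
v=r.x
out=[]
for c,(x0,y0) in(('scene',(205,140)),('side',(200,160))):
    im=S[c]['img'][y0:y0+110,x0:x0+110,::-1]; im=cv2.resize(im,None,fx=3.6,fy=3.6,interpolation=cv2.INTER_CUBIC)
    for z in(0,.12):
        q=[((proj(S[c],W(v,(a,b,z)))-[x0,y0]+.5)*3.6).astype(int) for a,b in((-.09,-.12),(.09,-.12),(.09,.12),(-.09,.12))]
        cv2.polylines(im,[np.array(q)],True,(0,0,255) if z else (255,0,0),1)
    for y in(.139,.183):
        cv2.circle(im,tuple(((proj(S[c],W(v,(-.001,y,.162)))-[x0,y0]+.5)*3.6).astype(int)),5,(0,255,0),1)
    out.append(im)
cv2.imwrite('pics/b.png',np.hstack(out))
np.save('v.npy',v)
E
```

```text
[ 0.51792533  0.08270023 -0.16132696] -9.243353649849437
scene chest [251.9 218. ] [0.  0.5]
scene lid_hinge [270.9 195.7] [ 1.2 -0.7]
scene knee_knob [198.3 160.6] [41.   6.3]
scene stay_pivot [231.2 187.1] [-4.  -0.6]
scene lid_front [269.8 174.4] [-0.1 -4.8]
side chest [256.1 230.8] [0.8 3. ]
side lid_hinge [235.3 208. ] [0.5 2. ]
side knee_knob [267.9 335.7] [ -21.1 -103.2]
side stay_pivot [265.6 239.9] [ 1.4 -1.3]
side lid_front [237.3 181.6] [0.1 0.1]
```

View pics/b.png

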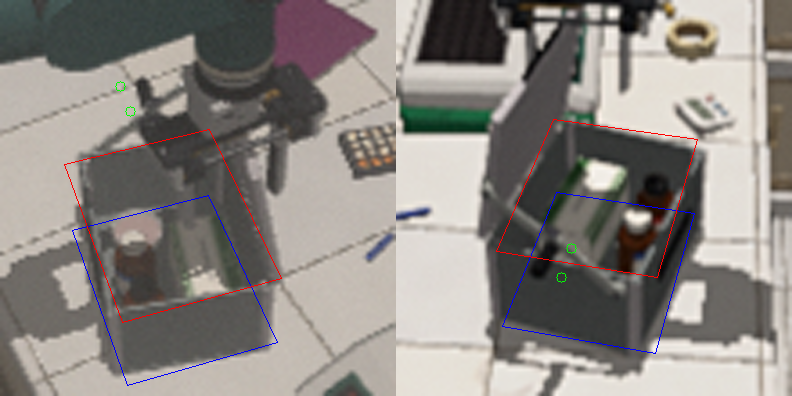

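Run:
```python
from fit import *
S={c:snapshot(c) for c in('scene','side')}
K={'scene':(205,140,0),'side':(200,160,396)}
cr=[('scene',(-.09,-.12,0),(128,375)),('scene',(.09,-.12,0),(272,348)),('scene',(-.09,.12,.12),(80,155)),
('side',(-.09,.12,0),(640,353)),('side',(.09,.12,0),(497,338)),('side',(-.09,-.12,.12),(703,152)),('scene',P['knee_knob'],(147,92)),('side',P['knee_knob'],(545,262))]
obs=[(c,p,np.array([K[c][0]+(u-K[c][2])/3.6-.5,K[c][1]+w/3.6-.5])) for c,p,(u,w) in cr]
for c,t,xy in[('scene','lid_hinge',(270.5,196)),('side','lid_hinge',(235.2,207)),('scene','stay_pivot',(231.5,186.5)),('side','stay_pivot',(265,239)),('side','lid_front',(238,181)),('scene','chest',(251.5,217.5)),('side','chest',(257,230))]: obs.append((c,P[t],np.array(xy)))
f=lambda v:np.concatenate([proj(S[c],W(v,p))-xy for c,p,xy in obs])
r=least_squares(f,[.51,.075,-.3],loss='soft_l1')
v=r.x;print(v,np.degrees(v[2])); e=f(v).reshape(-1,2)
for o,k in zip(obs,e): print(o[0],np.round(o[1],2),k.round(1))
out=[]
for c,(x0,y0) in(('scene',(205,140)),('side',(200,160))):
    im=S[c]['img'][y0:y0+110,x0:x0+110,::-1]; im=cv2.resize(im,None,fx=3.6,fy=3.6,interpolation=cv2.INTER_CUBIC)
    for z in(0,.12):
        q=[((proj(S[c],W(v,(a,b,z)))-[x0,y0]+.5)*3.6).astype(int) for a,b in((-.09,-.12),(.09,-.12),(.09,.12),(-.09,.12))]
        cv2.polylines(im,[np.array(q)],True,(0,0,255) if z else (255,0,0),1)
    for y in(.139,.183):
        cv2.circle(im,tuple(((proj(S[c],W(v,(-.001,y,.162)))-[x0,y0]+.5)*3.6).astype(int)),5,(0,255,0),1)
    out.append(im)
cv2.imwrite('pics/c.png',np.hstack(out))
np.save('v.npy',v)
for t in P: print(t,W(v,P[t]).round(4))
```

```text
[ 0.52156402  0.08356768 -0.26265179] -15.048839193089014
scene [-0.09 -0.12  0.  ] [-2.9  1.2]
scene [ 0.09 -0.12  0.  ] [-0.   0.4]
scene [-0.09  0.12  0.12] [-1.3  0.2]
side [-0.09  0.12  0.  ] [0.  1.2]
side [0.09 0.12 0.  ] [-1.3 -5.1]
side [-0.09 -0.12  0.12] [-0.1 -1.6]
scene [-0.    0.16  0.16] [-1.7  0.7]
side [-0.    0.16  0.16] [ 0.8 -0.5]
scene [0.09 0.   0.12] [3.  0.1]
side [0.09 0.   0.12] [0.4 1.7]
scene [-0.07  0.12  0.1 ] [-1.2 -2.1]
side [-0.07  0.12  0.1 ] [-2.4  0.3]
side [0.08 0.   0.27] [-1.  -0.3]
scene [0 0 0] [1.1 0.5]
side [0 0 0] [-0.9  3.9]
chest [0.5216 0.0836 0.    ]
lid_hinge [0.6085 0.0602 0.12  ]
knee_knob [0.5624 0.2393 0.162 ]
stay_pivot [0.4851 0.2176 0.105 ]
lid_front [0.5953 0.0637 0.2699]
```

View pics/c.png

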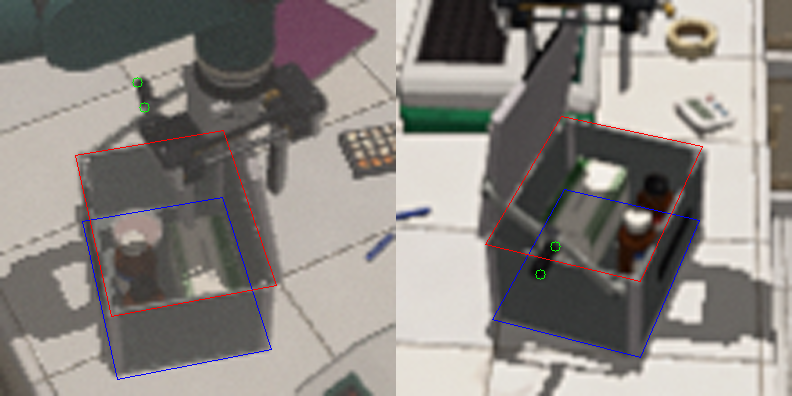

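>>> drive_tool --deltas "0 0 -0.5 0 0 0 0; 0 0 -1 0 0 0 0; 0 0 -1 0 0 0 0; 0.5 0 -1 0 0 0.08 0; 1 0 -1 0 0 0.167 0"

```text
time: 2.1
tool_pos: [0.5566, 0.0915, 0.3068]
ee_rot: [3.12, 0.009, 1.294]
wrist_force: [31.2, -32.9, -4.7]
width: 0.0578
finger_force: 18.8
```

>>> drive_tool --deltas "0.4 0 -0.3 0 0 0 0; 0.8 0 -0.5 0 0 0 0; 1 0 -0.5 0 0 0 0; 1 0 -0.5 0 0 0 0; 1 0 -0.5 0 0 0 0"

```text
time: 2.6
tool_pos: [0.5755, 0.1949, 0.3546]
ee_rot: [-3.141, 0.001, 1.313]
wrist_force: [-0.3, -0.4, -0.7]
width: 0.0174
finger_force: 0.0
```

Run:
```python
from fit import *
o=robot.get_obs();print(o['time'],o['tool_pos'],o['ee_rot'])
s=snapshot('wrist');print({k:v for k,v in s.items() if k!='img'})
cv2.imwrite('pics/w1.png',s['img'][:,:,::-1])
S={c:snapshot(c) for c in('scene','side')}
for t in['knee_knob','stay_pivot','lid_hinge','lid_front','chest']:
    for c in('wrist','scene','side'):
        l=finder.landmark_of(c,t); print(t,c,[(np.round(x['xy'],1),round(x['confidence'],2)) for x in l[:2]])
cv2.imwrite('pics/d.png',np.hstack([cv2.resize(S[c]['img'][y:y+110,x:x+110,::-1],None,fx=3.6,fy=3.6,interpolation=2) for c,x,y in(('scene',205,140),('side',200,160))]))
```

```text
2.6 [0.57548396 0.19489805 0.35459993] [-3.14056367e+00  1.31023316e-03  1.31317927e+00]
{'fx': 297.3186396354542, 'fy': 297.3186396354542, 'cx': 260.0221340855486, 'cy': 192.04363985770829, 'hand_eye': array([[-3.52054803e-04,  9.64759950e-01,  2.63131364e-01,
         7.67011955e-02],
       [ 9.99998864e-01, -4.60153457e-05,  1.50665492e-03,
         2.09946283e-04],
       [ 1.46566841e-03,  2.63131596e-01, -9.64758838e-01,
        -1.78828814e-01],
       [ 0.00000000e+00,  0.00000000e+00,  0.00000000e+00,
         1.00000000e+00]])}
knee_knob wrist [(array([247.4, 140.4]), 0.83)]
knee_knob scene [(array([259.2, 284.5]), 0.67), (array([244.2, 166. ]), 0.66)]
knee_knob side [(array([242.1, 230.2]), 0.74)]
stay_pivot wrist [(array([197.9, 167. ]), 0.94), (array([301.9, 247.9]), 0.24)]
stay_pivot scene [(array([230.9, 183.8]), 0.76)]
stay_pivot side [(array([263.4, 241.1]), 0.88)]
lid_hinge wrist [(array([301.1, 246.4]), 0.57)]
lid_hinge scene [(array([246.3, 163.3]), 0.24)]
lid_hinge side [(array([235.8, 211. ]), 0.81), (array([282.2, 194.2]), 0.49)]
lid_front wrist [(array([199.1, 167. ]), 0.47)]
lid_front scene [(array([271.1, 173.6]), 0.83)]
lid_front side [(array([238.8, 178.5]), 0.65)]
chest wrist [(array([249.2, 214.9]), 0.95)]
chest scene [(array([251.7, 217.7]), 0.68)]
chest side [(array([256. , 232.9]), 0.85)]
```

View pics/w1.png

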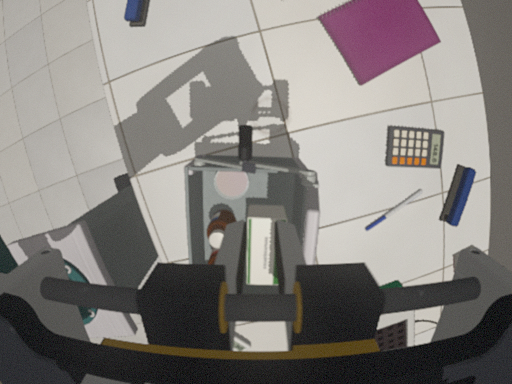

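```bash
cat >> h.py <<'E'
def wproj(s,o,p):
    Rt=R.from_euler('xyz',o['ee_rot']).as_matrix(); q=Rt.T@(np.asarray(p)-o['tool_pos'])
    H=s['hand_eye']; c=H[:3,:3].T@(q-H[:3,3]); x,y,z=c[0],-c[1],-c[2]; r=np.hypot(x,y); th=np.arctan2(r,z)
    return np.array([s['cx']+s['fx']*th*x/r,s['cy']+s['fy']*th*y/r])
E
python3 - <<'E'
from fit import *
S={c:snapshot(c) for c in('scene','side')}; o=robot.get_obs(); sw=snapshot('wrist')
K={'scene':(205,140,0),'side':(200,160,396)}
cr=[('scene',(-.09,-.12,0),(128,375)),('scene',(.09,-.12,0),(272,348)),('scene',(-.09,.12,.12),(80,155)),
('side',(-.09,.12,0),(640,353)),('side',(.09,.12,0),(497,338)),('side',(-.09,-.12,.12),(703,152)),('scene',P['knee_knob'],(147,92)),('side',P['knee_knob'],(545,262))]
obs=[(c,p,np.array([K[c][0]+(u-K[c][2])/3.6-.5,K[c][1]+w/3.6-.5])) for c,p,(u,w) in cr]
for c,t,xy in[('scene','lid_hinge',(270.5,196)),('side','lid_hinge',(235.2,208)),('scene','stay_pivot',(231,186.5)),('side','stay_pivot',(264.5,240)),('side','lid_front',(238,181)),('scene','lid_front',(270,174)),('wrist','knee_knob',(247,141)),('wrist','stay_pivot',(198,167))]: obs.append((c,P[t],np.array(xy)))
obs+=[('wrist',(-.09,.12,.12),np.array((188,163))),('wrist',(.09,.12,.12),np.array((318,173)))]
pr=lambda c,p:wproj(sw,o,p) if c=='wrist' else proj(S[c],p)
for sel in(('wrist',),('scene','side'),('wrist','scene','side')):
    ob=[x for x in obs if x[0] in sel]
    f=lambda v:np.concatenate([pr(c,W(v,p))-xy for c,p,xy in ob])
    r=least_squares(f,[.52,.08,-.26],loss='soft_l1'); v=r.x;print(sel,v.round(4),W(v,P['knee_knob']).round(4))
    for q,k in zip(ob,f(v).reshape(-1,2)):
        if q[0]=='wrist': print(np.round(q[1],2),k.round(1))
np.save('v.npy',v)
E
```

```text
('wrist',) [ 0.5204  0.0852 -0.3278] [0.5713 0.238  0.162 ]
[-0.    0.16  0.16] [1.2 0.9]
[-0.07  0.12  0.1 ] [ 3.7 -4. ]
[-0.09  0.12  0.12] [-1.7  1. ]
[0.09 0.12 0.12] [-6.9 -0.7]
('scene', 'side') [ 0.5214  0.0844 -0.2647] [0.5626 0.24   0.162 ]
('wrist', 'scene', 'side') [ 0.5229  0.084  -0.2972] [0.5691 0.2382 0.162 ]
[-0.    0.16  0.16] [-0.5  1.1]
[-0.07  0.12  0.1 ] [ 3.1 -2.4]
[-0.09  0.12  0.12] [-2.4  3.1]
[0.09 0.12 0.12] [-7.4 -2.3]
```

View pics/d.png

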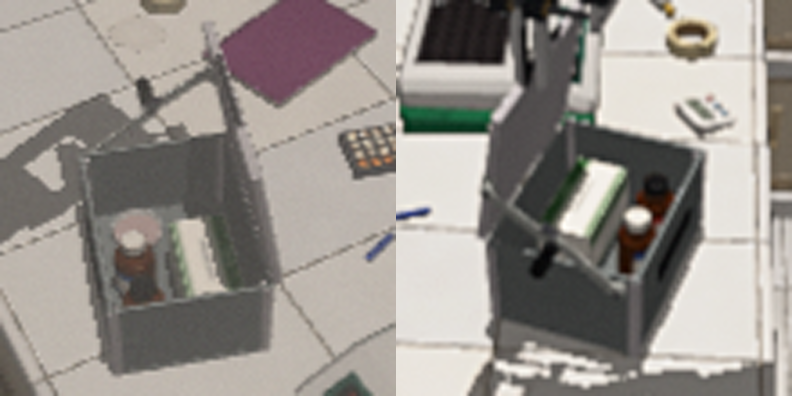

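>>> drive_tool --deltas "0.5 -0.19 0 0 0 0.017 0; 0.5 -0.19 0.4 0 0 0.017 0; 0.5 -0.19 0.8 0 0 0.017 0; 0.5 -0.19 1 0 0 0.017 0; 0.5 -0.19 1 0 0 0.017 0"

```text
time: 4.15
tool_pos: [0.5681, 0.2479, 0.2506]
ee_rot: [-3.134, 0.005, 1.286]
wrist_force: [0.1, -0.6, 0.3]
width: 0.0002
finger_force: 0.0
```

Run:
```python
from fit import *
o=robot.get_obs();print(o['time'],o['tool_pos'],o['ee_rot'],o['wrist_force'])
s=snapshot('wrist');S=snapshot('side')
for c in('wrist','side'):
  print(c,[(np.round(x['xy'],1),round(x['confidence'],2)) for x in finder.landmark_of(c,'knee_knob')[:2]])
for p in[(.567,.239,.162)]: print(wproj(s,o,p),proj(S,p))
cv2.imwrite('pics/w2.png',np.hstack([cv2.resize(s['img'][60:330,120:390,::-1],(396,396)),cv2.resize(S['img'][160:270,200:310,::-1],(396,396),interpolation=2)]))
```

```text
4.15 [0.56810812 0.24787749 0.25057052] [-3.1343008   0.00514949  1.28645316] [ 0.14384094 -0.63825848  0.27674453]
wrist [(array([262.7, 203.1]), 0.81)]
side [(array([242.5, 232.6]), 0.69)]
[262.44679898 204.44787914] [240.50414517 231.71096634]
```

View pics/w2.png

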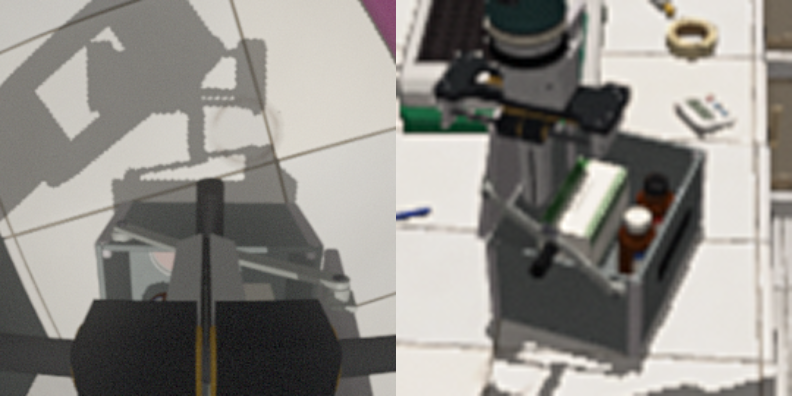

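>>> drive_tool --deltas "0 0 0.4 0 0 0 0; 0 0 0.7 0 0 0 0; 0 0.01 0.8 0 0 0 0; 0 0.04 0.85 0 0 0 0; 0 0.07 0.9 0 0 0 0"

```text
time: 4.85
tool_pos: [0.5782, 0.2466, 0.1678]
ee_rot: [3.138, -0.002, 1.286]
wrist_force: [0.6, 0.5, -0.2]
width: 0.0002
finger_force: 0.0
```

>>> drive_tool --deltas "0 0.02 0.04 0 0 0 0; 0 0.03 0.08 0 0 0 0; 0 0.05 0.12 0 0 0 0; 0 0.06 0.15 0 0 0 0; 0 0.07 0.18 0 0 0 0"

```text
time: 5.35
tool_pos: [0.5885, 0.2435, 0.1517]
ee_rot: [3.129, -0.004, 1.284]
wrist_force: [6.8, -3.5, 5.8]
width: 0.0004
finger_force: 4.9
```

Run:
```python
from fit import *
o=robot.get_obs();print(o['time'],o['tool_pos'],o['ee_rot'],o['wrist_force'])
s=snapshot('wrist');S=snapshot('side')
for c in('wrist','side'):
  print(c,[(np.round(x['xy'],1),round(x['confidence'],2)) for x in finder.landmark_of(c,'knee_knob')[:2]])
cv2.imwrite('pics/w3.png',np.hstack([cv2.resize(s['img'][60:330,120:390,::-1],(396,396)),cv2.resize(S['img'][160:270,200:310,::-1],(396,396),interpolation=2)]))
```

```text
5.35 [0.58852856 0.24354788 0.15171242] [ 3.12855241 -0.00428218  1.28447059] [ 6.82285232 -3.51110928  5.82879488]
wrist [(array([247.3, 245.3]), 0.9)]
side [(array([237.3, 234.6]), 0.53)]
```

View pics/w3.png

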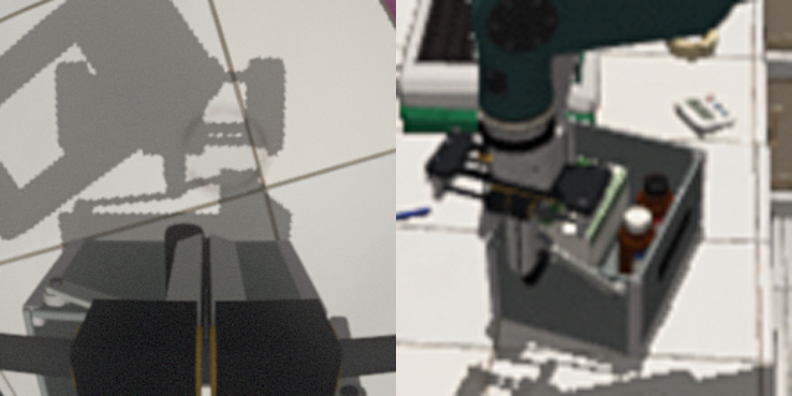

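>>> drive_tool --deltas "0 0 -0.2 0 0 0 0; 0 -0.04 -0.3 0 0 0 0; 0 -0.08 -0.3 0 0 0 0; 0 -0.08 -0.3 0 0 0 0; 0 -0.08 -0.3 0 0 0 0"

```text
time: 6.05
tool_pos: [0.575, 0.2467, 0.1765]
ee_rot: [-3.14, 0.001, 1.287]
wrist_force: [0.1, -0.5, -0.0]
width: 0.0003
finger_force: 0.0
```

```bash
cat > look.py <<'E'
from fit import *
import sys
o=robot.get_obs();print(o['time'],o['tool_pos'],o['ee_rot'],o['wrist_force'])
s=snapshot('wrist'); v=np.load('v.npy')
l=finder.landmark_of('wrist','knee_knob'); print([(np.round(x['xy'],1),round(x['confidence'],2)) for x in l[:2]])
ps=[W(v,(-.07+.089*np.cos(t),.161,.105+.089*np.sin(t))) for t in np.radians(np.arange(45,-60,-5))]
e=[wproj(s,o,p) for p in ps]; i=np.argmin([np.linalg.norm(q-l[0]['xy']) for q in e]); print('theta',45-5*i,e[i].round(1),ps[i].round(4))
E
python3 look.py
```

```text
6.05 [0.57495902 0.24667671 0.17646815] [-3.14015153e+00  9.31933301e-04  1.28657460e+00] [ 0.05138744 -0.46863613 -0.03531602]
[(array([270.5, 228.8]), 0.72)]
theta 25 [271.1 227.8] [0.5802 0.2348 0.1426]
```

>>> drive_tool --deltas "0 0.03 0.15 0 0 0 0; 0 0.05 0.23 0 0 0 0; 0 0.06 0.28 0 0 0 0; 0 0.075 0.34 0 0 0 0; 0 0.085 0.4 0 0 0 0"

```text
time: 6.65
tool_pos: [0.5864, 0.2432, 0.1391]
ee_rot: [3.135, -0.001, 1.285]
wrist_force: [4.2, -3.1, 5.7]
width: -0.0002
finger_force: 3.2
```

```bash
python3 look.py
```

```text
6.65 [0.58640659 0.24323074 0.13905256] [ 3.13535431e+00 -9.78635817e-04  1.28497308e+00] [ 4.22953659 -3.12083241  5.70021209]
[]Traceback (most recent call last):
  File "look.py", line 7, in <module>
    e=[wproj(s,o,p) for p in ps]; i=np.argmin([np.linalg.norm(q-l[0]['xy']) for q in e]); print('theta',45-5*i,e[i].round(1),ps[i].round(4))
                                                                ~^^^
IndexError: list index out of range
```

>>> drive_tool --deltas "0 -0.02 0.05 0 0 0 0; 0 -0.02 0.1 0 0 0 0; 0 -0.01 0.15 0 0 0 0; 0 0 0.2 0 0 0 0; 0 0 0.25 0 0 0 0"

```text
time: 7.25
tool_pos: [0.5865, 0.2438, 0.1147]
ee_rot: [3.135, -0.002, 1.285]
wrist_force: [4.9, -2.0, 6.3]
width: 0.0007
finger_force: 3.0
```

Run:
```python
from fit import *
o=robot.get_obs();print(o['time'],o['tool_pos'],o['ee_rot'],o['wrist_force'])
s=snapshot('wrist');S=snapshot('side')
cv2.imwrite('pics/w4.png',np.hstack([cv2.resize(s['img'][60:330,120:390,::-1],(396,396)),cv2.resize(S['img'][160:270,200:310,::-1],(396,396),interpolation=2)]))
```

```text
7.25 [0.58646318 0.24384399 0.11469929] [ 3.13506311e+00 -2.25522469e-03  1.28535203e+00] [ 4.93302055 -2.03890912  6.29119728]
```

View pics/w4.png

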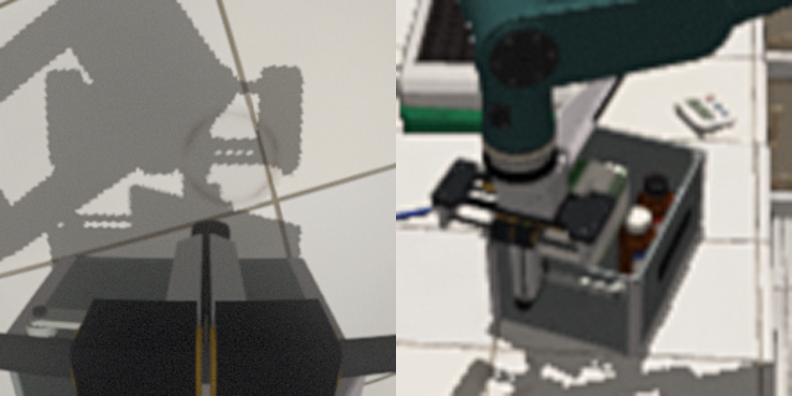

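>>> drive_tool --deltas "0 0 0.04 0 0 0 0; 0 0 0.08 0 0 0 0; 0 0 0.12 0 0 0 0; 0 -0.01 0.16 0 0 0 0; 0 -0.015 0.2 0 0 0 0"

```text
time: 7.85
tool_pos: [0.582, 0.2449, 0.0921]
ee_rot: [-3.141, -0.0, 1.286]
wrist_force: [2.7, -0.6, 3.7]
width: 0.0007
finger_force: 1.6
```

>>> drive_tool --deltas "0 -0.01 0.04 0 0 0 0; 0 -0.02 0.08 0 0 0 0; 0 -0.035 0.12 0 0 0 0; 0 -0.05 0.155 0 0 0 0; 0 -0.07 0.19 0 0 0 0"

```text
time: 8.35
tool_pos: [0.5751, 0.2466, 0.0726]
ee_rot: [-3.14, 0.001, 1.286]
wrist_force: [1.2, 0.4, 2.3]
width: -0.0001
finger_force: 0.9
```

>>> drive_tool --deltas "0 -0.015 0.03 0 0 0 0; 0 -0.03 0.06 0 0 0 0; 0 -0.05 0.09 0 0 0 0; 0 -0.07 0.12 0 0 0 0; 0 -0.09 0.15 0 0 0 0"

```text
time: 8.85
tool_pos: [0.5668, 0.2491, 0.0582]
ee_rot: [-3.141, 0.0, 1.286]
wrist_force: [1.4, -0.4, 0.8]
width: 0.0004
finger_force: 0.7
```

>>> drive_tool --deltas "0 -0.03 0.03 0 0 0 0; 0 -0.06 0.06 0 0 0 0; 0 -0.09 0.09 0 0 0 0; 0 -0.12 0.12 0 0 0 0; 0 -0.15 0.14 0 0 0 0"

```text
time: 9.35
tool_pos: [0.5523, 0.2534, 0.0441]
ee_rot: [-3.141, 0.0, 1.286]
wrist_force: [1.6, -1.0, 0.9]
width: 0.0006
finger_force: 0.6
```

Run:
```python
from fit import *
o=robot.get_obs();print(o['time'],o['tool_pos'],o['ee_rot'],o['wrist_force'])
s=snapshot('wrist');S=snapshot('side')
cv2.imwrite('pics/w5.png',np.hstack([cv2.resize(s['img'][60:330,120:390,::-1],(396,396)),cv2.resize(S['img'][160:270,200:310,::-1],(396,396),interpolation=2)]))
```

```text
9.35 [0.55227561 0.25341821 0.0441421 ] [-3.14128558e+00  1.43825992e-04  1.28615465e+00] [ 1.64261484 -0.97321862  0.93249365]
```

View pics/w5.png

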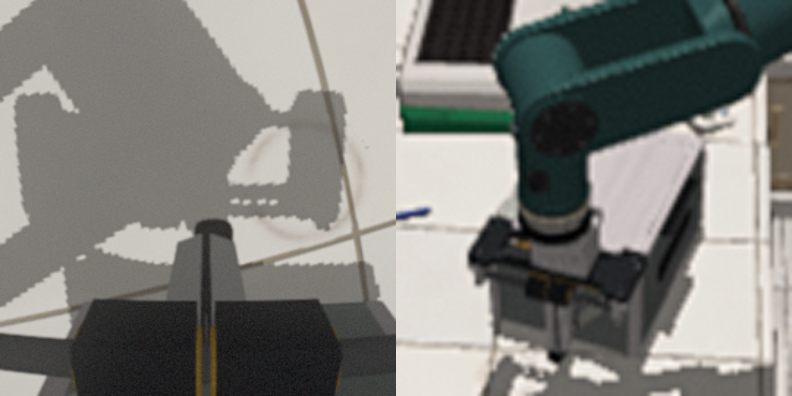

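>>> drive_tool --deltas "0 0 -0.3 0 0 0 0; 0 0 -0.8 0 0 0 0; 0 0 -1 0 0 0 0; 0 0 -1 0 0 0 0; 0 0 -1 0 0 0 0"

```text
time: 9.95
tool_pos: [0.5522, 0.2533, 0.1436]
ee_rot: [-3.141, 0.001, 1.286]
wrist_force: [-1.1, 0.4, -1.1]
width: 0.0006
finger_force: 0.0
```

>>> drive_tool --deltas "0 0 -0.5 0 0 0 0; 0 0 -0.6 0 0 0 0; -0.4 -0.2 -0.6 0 0 0 0; -0.8 -0.4 -0.6 0 0 0 0; -1 -0.44 -0.6 0 0 0 0"

```text
time: 10.45
tool_pos: [0.4796, 0.1682, 0.2022]
ee_rot: [-3.138, 0.002, 1.286]
wrist_force: [0.2, 0.3, 0.6]
width: 0.0004
finger_force: 0.0
```

>>> drive_tool --deltas "-0.4 0 0 0 0 0 0; -0.7 0 0 0 0 0 0; -0.7 0 0.15 0 0 0 0; -0.7 0 0.3 0 0 0 0; -0.7 0 0.3 0 0 0 0"

```text
time: 10.95
tool_pos: [0.4607, 0.103, 0.17]
ee_rot: [-3.134, 0.002, 1.287]
wrist_force: [-1.0, 0.0, -0.7]
width: 0.0003
finger_force: 0.0
```

>>> drive_tool --deltas "0 0 0.12 0 0 0 0; 0 0 0.22 0 0 0 0; 0 0 0.28 0 0 0 0; 0 0 0.33 0 0 0 0; 0 0 0.37 0 0 0 0"

```text
time: 11.45
tool_pos: [0.4628, 0.1027, 0.1371]
ee_rot: [3.142, -0.0, 1.286]
wrist_force: [-0.2, -0.4, -0.0]
width: 0.0006
finger_force: 0.0
```

>>> drive_tool --deltas "0 0 0.03 0 0 0 0; 0 0 0.05 0 0 0 0; 0 0 0.06 0 0 0 0; 0 0 0.06 0 0 0 0; 0 0 0.06 0 0 0 0"

```text
time: 11.95
tool_pos: [0.4628, 0.1027, 0.1322]
ee_rot: [3.141, -0.0, 1.286]
wrist_force: [-2.9, 0.7, 5.6]
width: 0.0004
finger_force: 2.4
```

>>> drive_tool --deltas "0 0 0.03 0 0 0 0; 0 0 0.06 0 0 0 0; 0 0 0.09 0 0 0 0; 0 0 0.09 0 0 0 0; 0 0 0.09 0 0 0 0"

```text
time: 12.45
tool_pos: [0.463, 0.1027, 0.1317]
ee_rot: [3.137, -0.002, 1.287]
wrist_force: [-17.3, -1.9, 36.8]
width: 0.0005
finger_force: 18.8
```

The tip bears on a solid stop at 0.132 m with 37 N, so the lid is shut. Next I retreat.

>>> drive_tool --deltas "0 0 -0.1 0 0 0 0; 0 0 -0.4 0 0 0 0; 0 0 -0.8 0 0 0 0; 0 0 -1 0 0 0 0; 0 0 -1 0 0 0 0"

```text
time: 12.95
tool_pos: [0.4649, 0.1026, 0.2259]
ee_rot: [3.134, -0.003, 1.286]
wrist_force: [1.2, 0.0, -0.2]
width: 0.0005
finger_force: 0.0
```

>>> drive_tool --deltas "0 0 -0.5 0 0 0 0; 0 0 -0.8 0 0 0 0; 0 0 -0.8 0 0 0 0; 0 0 -0.8 0 0 0 0; 0 0 -0.8 0 0 0 0"

```text
time: 13.45
tool_pos: [0.4621, 0.1024, 0.2997]
ee_rot: [-3.138, 0.002, 1.286]
wrist_force: [0.9, -0.3, -0.8]
width: 0.0004
finger_force: 0.0
```

Run:
```python
from fit import *
o=robot.get_obs();print(o['time'],o['tool_pos'],o['wrist_force'])
S={c:snapshot(c) for c in('scene','side')}
cv2.imwrite('pics/e.png',np.hstack([cv2.resize(S[c]['img'][y:y+110,x:x+110,::-1],None,fx=3.6,fy=3.6,interpolation=2) for c,x,y in(('scene',205,140),('side',200,160))]))
```

```text
13.45 [0.46214867 0.10239744 0.29967771] [ 0.91032583 -0.3095422  -0.78474857]
```

View pics/e.png

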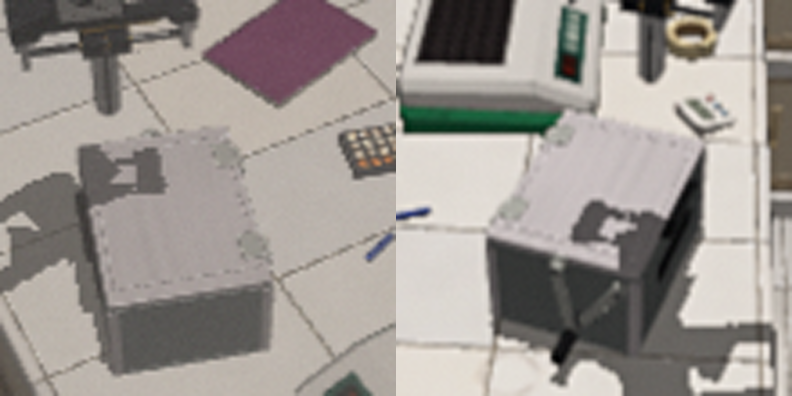

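The picture shows the lid flush on the rim, the stay folded with its knob near the bench, and the gripper clear of everything.

```bash
python3 -c "
from bench import robot
print(robot.close_job())"
```

```text
the job is handed in; nothing more can be done
None
```

I broke the stay at its knee, lowered the lid until it was fully shut, and handed the job in at about 13.5 s, though early on the gripper bumped the locked lid with about 45 N at the wrist, and hand-in returned no verdict.

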